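# Gauge a glass bottle in the bench calliper and capture the reading

### The job

Measure the diameter of the glass bottle with the blue cap in the bench calliper: stand it upright between the jaws, about in the middle of their length, opening the sliding jaw first if it is too narrow. Then slide the jaw gently by its black thumb post until the bottle just touches both jaws, without pressing so hard that the jaw cocks, and finally twist the orange spring-return key clockwise to its stop and let go, so that it springs back. Do not shove or tip the brown jar, the dropper bottle or the beaker.

Things in the scene. Friction and masses are not known exactly. Their poses are not given: they have to be found in the camera images.
- bottle: Cream and clear glass bottle, blue cap, closed, 0.15 to 0.28 kg: body diameter 56 mm up to 80 mm height, cap 38 mm, overall height 114 mm. Origin: centre of its underside, z up. Starts in any of three places in a row with the jar and dropper, 15 mm or more free beside it. Fixed things above 140 mm nearby: a white foam box (213 mm high, back face at world x = 0.417) and a clear cylinder (60 mm wide, 200 mm high, axis at x 0.482, y 0.200).
- jar: Bystander: brown round jar with a black cap, 52 mm diameter, 89 mm tall, origin at the centre of its underside.
- gauge: Bench calliper, fixed. Grey base plate 190 x 104 x 10 mm; origin at the centre of its underside, z up. Its x runs along the steel beam, the way the sliding jaw opens, and points to world +y (robot's left) within 0.26 rad. Beam: middle line at y = -36 mm, top at z = 28. Fixed jaw: flat face at x = -67 mm (facing +x), y = -25 to +45, up to z = 44. Key axis: x = 70, y = 14 mm.
- nest (a point): Point on the top of the gauge's base plate (z = 10 mm) where the bottle is to stand: 17 mm to the +y side of the gauge's middle line, 32 mm from the fixed jaw's face. Axes as the gauge's.
- slide (a joint): Gap between the two jaw faces, in m: 0 closed, 0.090 fully open. The carriage slides with about 1.5 N of friction and stays where it is left; starts anywhere from 0.012 to 0.085.
- thumb_post (a point): Centre of the grip part of the black thumb post on the sliding carriage, over the beam: post 14 mm along the gauge's x, 18 mm along its y, from z = 42 to 88 mm; this point at z = 70 mm. It lies 10 mm to the +x side of the sliding jaw's face. Axes as the gauge's.
- jaw_tilt (a joint): Cocking angle of the sliding jaw on its carriage, rad, about a vertical axis on the beam; 0 square. A spring of 10 Nm/rad holds it: pressed on the bottle (53 mm from the beam) it cocks about 0.005 rad per newton, or 0.019 rad for each mm the carriage goes on after contact. More than 0.08 rad (4 mm, 15 N) is too hard.
- jaw_plate: The sliding jaw, steel plate 14 mm thick: its flat face, facing the gauge's -x, lies at gauge x = -67 mm + gap; it spans gauge y = -17 to +45 mm, z = 10 to 44 mm. Origin on the beam's middle line in the plane of the jaw face, at the gauge's underside. The carriage reaches out from the beam to y = -20 mm, so the bottle must stand clear of that.
- key (a joint): Angle of the orange key, rad: 0 at rest, 0.8 at its stop, growing clockwise seen from above. A spring (about 0.1 Nm at the stop) turns it back when let go.
- key_grip (a point): Middle of the orange key's bar grip, on its vertical axis, 58 mm above the worktop. The bar is 40 mm long, 12 mm thick and runs from 38 to 70 mm above the worktop; at rest it lies along the gauge's x. Its grey round housing below is 46 mm wide.
- dropper: Bystander: small dropper bottle with a black rubber bulb, 33 mm diameter, 102 mm tall, origin at the centre of its underside.
- beaker: Bystander: empty clear beaker beside the calliper, 56 mm diameter, 69 mm tall, origin at the centre of its underside.

How it is judged:
On the way, in this order (a step that is already met when the one before it is completed fails the run):
1. the bottle stands upright on the base plate between the jaws, let go, the jaw not yet closed (y of bottle in the frame of gauge between 0.005 and 0.029 m and z of bottle in the frame of gauge below 0.014 m and x of bottle in the frame of gauge between -0.046 and 0 m and angle between bottle's own z axis and vertical below 0.06 rad and value of joint slide above 0.059 m and contact force between bottle and the fingers below 0.05 N and linear speed of bottle below 0.02 m/s), for 0.1 s.
2. the sliding jaw is closed on the bottle: gap under 57.5 mm and the jaw in contact with the bottle (y of bottle in the frame of gauge between 0.005 and 0.029 m and z of bottle in the frame of gauge below 0.014 m and x of bottle in the frame of gauge between -0.046 and 0 m and angle between bottle's own z axis and vertical below 0.06 rad and value of joint slide between 0.05 and 0.0575 m and contact force between bottle and jaw_plate above 0.4 N), for 0.05 s.
3. the key is twisted to its stop (over 0.7 rad of 0.8) with the jaw closed on the bottle (value of joint key above 0.7 rad and y of bottle in the frame of gauge between 0.005 and 0.029 m and z of bottle in the frame of gauge below 0.014 m and x of bottle in the frame of gauge between -0.046 and 0 m and angle between bottle's own z axis and vertical below 0.06 rad and value of joint slide between 0.05 and 0.0575 m), for 0.05 s.
At the end, for the whole second after the job is handed in: The bottle stands upright (3 degrees) on the base plate between the jaws, its centre 5 to 29 mm to the +y side of the gauge's middle line; gap 50 to 57.5 mm, jaw square within 0.05 rad, key back within 0.08 rad of rest, bottle at rest and bystanders upright within 0.1 rad (y of bottle in the frame of gauge between 0.005 and 0.029 m and z of bottle in the frame of gauge below 0.014 m and x of bottle in the frame of gauge between -0.046 and 0 m and angle between bottle's own z axis and vertical below 0.06 rad and value of joint slide between 0.05 and 0.0575 m and value of joint jaw_tilt between -0.05 and 0.05 rad and value of joint key below 0.08 rad and linear speed of bottle below 0.01 m/s and angle between each of jar, dropper, beaker's own z axis and vertical below 0.1 rad); the robot touches nothing.
It fails at once if the sliding jaw is cocked by more than 0.08 rad (value of joint jaw_tilt above 0.08 rad or value of joint jaw_tilt below -0.08 rad).
It fails at once if a bystander is shoved more than 25 mm or tipped (distance of any of jar, dropper, beaker from where it was at the start of the episode above 0.025 m or angle between any of jar, dropper, beaker's own z axis and vertical above 0.35 rad).
It fails at once if the bottle is tipped over (angle between bottle's own z axis and vertical above 0.6 rad).
It also fails if it takes over 69 s, if anything falls off the work surface, if the arm or the gripper's body presses on something with over 40 N, if the wrist force passes 120 N, or if a joint passes its speed limit or range.

### The arm

A 6-joint arm with a two-finger parallel gripper is mounted at the origin on a cart in front of the work surface, level with it; the furniture and walls round the work are solid. World frame = base frame: x ahead of the robot, y to its left, z up, the work surface at z = 0. Lengths are in m, angles in rad, forces in N, time in s.
With the tool pointing down it reaches from about 0.275 to 0.75 m from the base axis. Payload 10.2 kg.
Tool frame: the origin (TCP) lies between the finger pads; the fingertips stand ahead of it and the grasp point (between the pads) lies 8 mm behind it (env.tip_reach is the z of the fingertips in the tool frame, in m); z points along the fingers, y is the direction in which the jaws open and shut (so a half turn about z gives the same grasp; the last joint's range is limited). The gripper opens to 85 mm and grips with 20 to 120 N. Pads are 22 mm wide; open, the fingers measure 114 mm over their backs; the gripper's body (76 mm by 85 mm) begins 54 mm behind the grasp point. The pads swing forward as they close: fully open they stand 13 mm farther back than shut.
Start: joints at [-0.223, 0.313, 1.498, -0, 1.331, -0.223], TCP at [0.525, -0, 0.242] pointing down, gripper open.
Joint ranges: [-2.94, 2.94], [-0.97, 2.17], [0.19, 2.56], [-1.23, 4.37], [0.02, 3.11], [-2.88, 2.88]. Speed limits (rad/s): [2.39, 2.39, 3.01, 3.14, 3.14, 3.14].

### API

Orientations are given as a unit quaternion [x, y, z, w].
In Python, from rig import env gives the robot as it stands. The module is installed in compiled form; this text tells all that it offers.
- The arm moves only by the tool drive_tool, never from a script. Its argument "motion" is a list of rows, each an object with "translation": the shift along the tool's x, y, z in mm, a list of three; "angular": the turn, a rotation vector about the tool's x, y, z in degrees, a list of three; "gripper": the closure, from 0 (fully open) to 1 (shut). A call has exactly 8 rows; each row is the pose to reach, as a shift and turn from the pose measured when the call began, along the tool's axes at that moment; what a row does not reach only later rows make up. A row lasts 1/10 s, in which the tool goes at most 50 mm and 8.59 degrees, less where a joint would pass 70% of its speed; a pose out of reach is approached as far as the arm can. A call with a gripper value outside its range is refused whole. The fingers move at their own pace and stop on an object; the grip force is fixed at half the most. Time passes only in rows, so rows that repeat a pose let the fingers close, or fill a call up. It gives the time, the measured TCP pose, the force and the opening at its end, in the units of the state.
- env.sense(): the state, without advancing time (a new reading comes with each control period).
- env.grab_frame(name): name is "scene" or "side" or "wrist"; returns (picture, depth): 400x640x3 uint8, red, green, blue; 400x640 float32, m along the optical axis (not along the pixel's ray), 0 where there is no reading.
- env.camera_info(name): a dict with "mtx" (3x3 intrinsics, pixels), "dist_coeffs" ([k1, k2, p1, p2, k3] as OpenCV has them; the pictures are not rectified), "origin" and "rotation" of the camera in the world; the wrist camera has in their place "mount" (4x4, takes a point from camera to tool coordinates, whose origin is the TCP and whose axes are the flange's). Camera axes: x right, y down, z forward; pixel columns grow to the right and rows downward; lengths in m; the calibration is good to about 2 mm. A picture is of the moment at which its call begins: read the wrist's pose just before it. camera_info takes no time and is no camera call.
- env.hand_in(): hands the job in, once; it reports no verdict.
The state is a dict: "time": time; "joint_pos": joint angles; "dq": joint speeds; "tau": joint torques, N m; "eef_pos": TCP position; "eef_rot": TCP orientation; "force": force on the tool from outside, world axes, zero at the start; "ft_torque": the same for the moment, N m; "finger_gap": opening from 0.0 (shut) to 1.0 (fully open).
Only numpy, scipy, OpenCV 4.12 (cv2) and the standard library are available. Lean on these libraries where they do the work, as an engineer would, in place of code of your own. Each camera call takes 0.05 s, during which the arm holds its last target.

## Working session

There is one attempt and no reset: what is moved stays moved. The work goes in short steps, Python scripts to look and compute and a tool call to move; the robot and the scene stay as the last step left them, time stands still between calls to the robot, and variables do not carry over. Pictures are saved under pics/ and viewed, and the job is handed in when it is done.

Besides the shell and the picture viewer there is one more tool, called after "Emit:" by a JSON object that holds its "op" and its "data", one argument or row to a line. drive_tool: Moves the arm, as the interface text tells. Its arguments: {"type":"object","properties":{"motion":{"type":"array","items":{"type":"object","properties":{"translation":{"type":"array","items":{"type":"number"}},"angular":{"type":"array","items":{"type":"number"}},"gripper":{"type":"number"}}}}},"required":["motion"]}

```bash
mkdir -p pics; ls; python3 - <<'E'
from rig import env
import cv2,numpy as np
s=env.sense()
print({k:(np.round(v,4).tolist()) for k,v in s.items()}, env.tip_reach)
for n in ["scene","side","wrist"]:
    im,d=env.grab_frame(n)
    cv2.imwrite(f"pics/{n}0.png",im[:,:,::-1]); np.save(f"{n}0.npy",d); 
    print(n,env.camera_info(n))
E
```

```text
pics
{'time': 0.0, 'joint_pos': [-0.2234, 0.3135, 1.4985, 0.0, 1.331, -0.2234], 'dq': [-0.0002, -0.0009, -0.0, -0.001, 0.0007, 0.0009], 'tau': [-0.0006, -41.2261, -25.9742, -0.0004, 0.0041, -0.0], 'eef_pos': [0.5247, 0.0001, 0.2417], 'eef_rot': [0.7071, 0.7071, -0.0004, -0.0006], 'force': [-0.1482, -0.6185, 0.3427], 'ft_torque': [0.0139, 0.0429, 0.039], 'finger_gap': 0.9985} 0.011
scene {'mtx': array([[462.26068103,   0.        , 324.98706075],
       [  0.        , 462.26068103, 202.00028674],
       [  0.        ,   0.        ,   1.        ]]), 'dist_coeffs': array([-0.07986714,  0.        ,  0.        ,  0.        ,  0.        ]), 'origin': array([ 0.17889633, -0.57903413,  0.50147059]), 'rotation': array([ 0.82024703, -0.26823037,  0.14910768, -0.48271543])}
side {'mtx': array([[372.24172516,   0.        , 321.12645557],
       [  0.        , 372.24172516, 202.96421715],
       [  0.        ,   0.        ,   1.        ]]), 'dist_coeffs': array([-0.04523962,  0.        ,  0.        ,  0.        ,  0.        ]), 'origin': array([ 0.48860667, -0.72576947,  0.46973964]), 'rotation': array([ 0.85415237, -0.08361471,  0.0415049 , -0.51157565])}
wrist {'mtx': array([[330.72152048,   0.        , 318.53608861],
       [  0.        , 330.72152048, 201.90402013],
       [  0.        ,   0.        ,   1.        ]]), 'dist_coeffs': array([-0.06364921,  0.        ,  0.        ,  0.        ,  0.        ]), 'mount': array([[ 1.59974064e-04, -9.50353990e-01, -3.11170802e-01,
         7.89857697e-02],
       [ 9.99999892e-01,  1.61227779e-05,  4.64862703e-04,
         1.28335465e-04],
       [-4.36767187e-04, -3.11170843e-01,  9.50353890e-01,
        -1.31018950e-01],
       [ 0.00000000e+00,  0.00000000e+00,  0.00000000e+00,
         1.00000000e+00]])}
```

View pics/scene0.png

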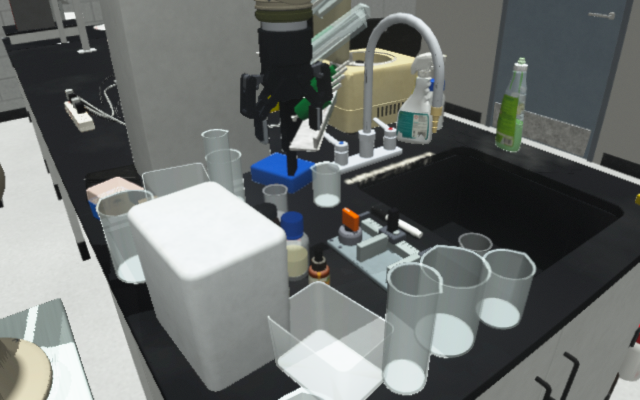

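View pics/side0.png

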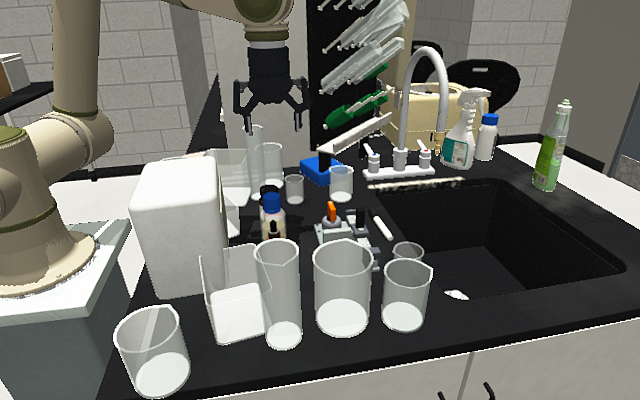

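View pics/wrist0.png

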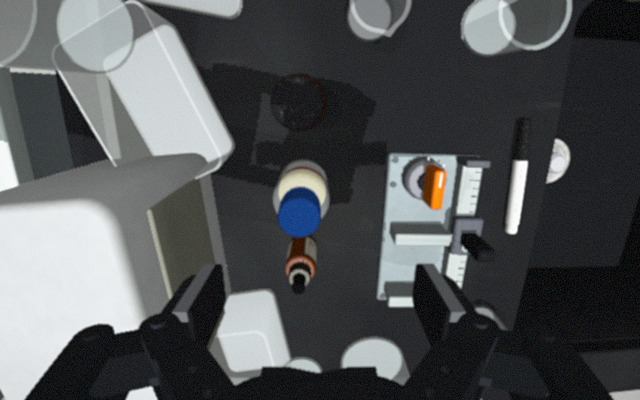

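The wrist view shows the row from top to bottom: jar (300,100), bottle with its blue cap (300,212), dropper (300,270). The gauge is at (385-490, 150-305), with the orange key at (435,187), the sliding jaw at (420,235), the post at (480,245) and the fixed jaw at (400,298). Next I'll measure positions.

```bash
cat > h.py <<'E'
from rig import env
import cv2,numpy as np
from scipy.spatial.transform import Rotation as R
def cam(n,s=None):
    c=env.camera_info(n)
    T=np.eye(4)
    if n=="wrist":
        s=s or env.sense()
        A=np.eye(4);A[:3,:3]=R.from_quat(s["eef_rot"]).as_matrix();A[:3,3]=s["eef_pos"]
        T=A@c["mount"]
    else:
        r=np.array(c["rotation"])
        T[:3,:3]=R.from_quat(r).as_matrix() if r.size==4 else r
        T[:3,3]=c["origin"]
    return c["mtx"],c["dist_coeffs"],T
def shot(n,name):
    s=env.sense(); K,D,T=cam(n,s); im,d=env.grab_frame(n)
    cv2.imwrite(f"pics/{name}.png",im[:,:,::-1]); np.savez(f"{name}.npz",im=im,d=d,K=K,D=D,T=T)
    return im,d,K,D,T
def load(name):
    z=np.load(f"{name}.npz"); return [z[k] for k in ("im","d","K","D","T")]
def rays(uv,K,D):
    p=cv2.undistortPoints(np.asarray(uv,float).reshape(-1,1,2),K,D).reshape(-1,2)
    return np.c_[p,np.ones(len(p))]
def world(uv,z,K,D,T): # z depth
    return (rays(uv,K,D)*np.asarray(z).reshape(-1,1))@T[:3,:3].T+T[:3,3]
def onplane(uv,h,K,D,T):
    r=rays(uv,K,D)@T[:3,:3].T; t=(h-T[2,3])/r[:,2]; return r*t[:,None]+T[:3,3]
def proj(P,K,D,T):
    P=np.atleast_2d(P); c=(P-T[:3,3])@T[:3,:3]
    return cv2.projectPoints(c,np.zeros(3),np.zeros(3),K,D)[0].reshape(-1,2)
def cloud(im,d,K,D,T):
    v,u=np.mgrid[0:400,0:640]; m=d>0
    return world(np.c_[u[m],v[m]],d[m],K,D,T),im[m],np.c_[u[m],v[m]]
E
python3 - <<'E'
from h import *
im,d,K,D,T=shot("wrist","w1")
P,C,U=cloud(im,d,K,D,T)
C=C.astype(int)
def rep(n,m):
    p=P[m]; print(n,m.sum(),np.round(p.min(0),4),np.round(p.max(0),4),np.round(np.median(p,0),4))
box=(P[:,0]>.42)&(P[:,0]<.8)&(abs(P[:,1])<.35)
rep("blue",box&(C[:,2]>90)&(C[:,0]<70)&(C[:,2]-C[:,1]>30))
rep("orange",box&(C[:,0]>200)&(C[:,2]<80))
# heightmap
s=1000;W,H=400,500
hm=np.zeros((H,W));rgb=np.zeros((H,W,3),np.uint8)
i=((0.3-P[:,1])*s).astype(int);j=((P[:,0]-.4)*s).astype(int)
ok=(i>=0)&(i<H)&(j>=0)&(j<W)&(P[:,2]<.15)
o=np.argsort(P[:,2]);o=o[ok[o]]
hm[i[o],j[o]]=P[o,2]; rgb[i[o],j[o]]=C[o][:,::-1]
hc=cv2.applyColorMap(np.clip(hm/.12*255,0,255).astype(np.uint8),cv2.COLORMAP_JET)
cv2.imwrite("pics/hm1.png",np.hstack([rgb,hc]))
E
```

```text
blue 1453 [ 0.4768 -0.087  -0.0023] [ 5.262e-01 -5.000e-04  1.159e-01] [ 0.5088 -0.0177  0.113 ]
orange 302 [ 0.6347 -0.0269  0.0669] [0.6448 0.0104 0.0711] [ 0.6388 -0.0111  0.0693]
```

View pics/hm1.png

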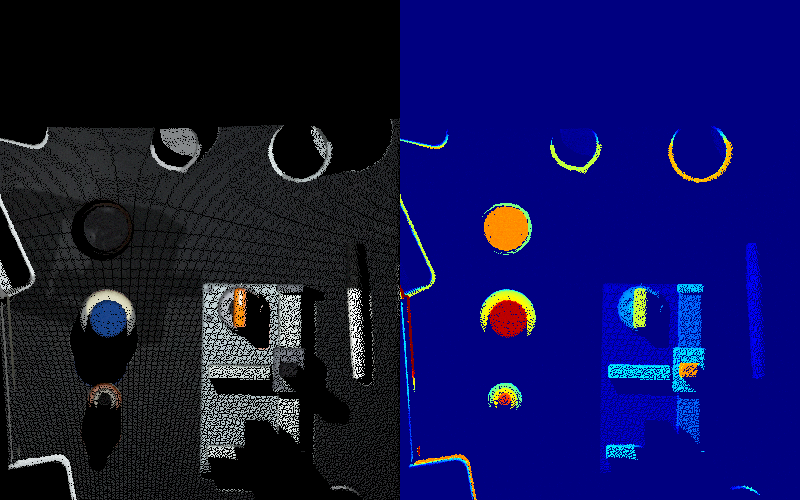

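The depth is clean. In the height map the jar is at (107,228), the bottle at (108,316) and the dropper at (105,398), and the gauge is nearly square to the world axes. Now I'll fit the gauge pose and the gap.

```bash
cat > fit.py <<'E'
from h import *
import sys
def run(names):
    out=[]
    for n in names:
        P,C,U=cloud(*load(n)); out.append((P,C.astype(int)))
    P=np.vstack([o[0] for o in out]);C=np.vstack([o[1] for o in out])
    def win(x0,x1,y0,y1,z0,z1): return P[(P[:,0]>x0)&(P[:,0]<x1)&(P[:,1]>y0)&(P[:,1]<y1)&(P[:,2]>z0)&(P[:,2]<z1)]
    return P,C,win
if __name__=="__main__":
    P,C,win=run(sys.argv[1:])
    def pr(n,p):
        print(n,len(p),"p1",np.round(np.percentile(p,1,axis=0),4),"p99",np.round(np.percentile(p,99,axis=0),4),"med",np.round(np.median(p,0),4))
    o=(C[:,0]>150)&(C[:,2]<80)&(P[:,0]>.6)&(P[:,0]<.68)&(abs(P[:,1])<.05)&(P[:,2]>.06)
    pr("key",P[o]); r=cv2.minAreaRect((P[o][:,:2]*1000).astype(np.float32)); print(r)
    pr("plate",win(.58,.72,-.2,.05,.007,.013))
    pr("beamtop",win(.64,.73,-.2,.05,.026,.0295))
    p=win(.58,.68,-.12,-.03,.041,.047); pr("slidejaw",p); print(cv2.minAreaRect((p[:,:2]*1000).astype(np.float32)))
    p=win(.58,.68,-.19,-.12,.041,.047); pr("fixjaw",p); print(cv2.minAreaRect((p[:,:2]*1000).astype(np.float32))) if len(p) else 0
    pr("post",win(.66,.73,-.14,-.02,.08,.095))
    for nm,w in dict(cap=win(.47,.55,-.06,.02,.108,.12),jar=win(.47,.55,.03,.11,.083,.095)).items():
        pr(nm,w)
        if len(w): print(cv2.minEnclosingCircle((w[:,:2]*1000).astype(np.float32)))
    pl=win(.58,.72,-.2,.05,.007,.013)
    # left edge yaw
    ys=np.arange(-.14,.01,.005); e=[np.percentile(pl[abs(pl[:,1]-y)<.0025][:,0],0.5) for y in ys if (abs(pl[:,1]-y)<.0025).sum()>20]
    yy=[y for y in ys if (abs(pl[:,1]-y)<.0025).sum()>20]
    print("left edge",np.polyfit(yy,e,1))
    xs=np.arange(.605,.66,.005);
    e=[np.percentile(pl[abs(pl[:,0]-x)<.0025][:,1],99.7) for x in xs]; print("top edge",np.polyfit(xs,e,1),np.round(e,4))
E
python3 fit.py w1
```

```text
key 338 p1 [ 0.6345 -0.0267  0.0668] p99 [0.6446 0.0109 0.0709] med [ 0.6384 -0.0105  0.0692]
((639.470703125, -7.85365104675293), (37.98006820678711, 10.232792854309082), 88.44184112548828)
plate 5240 p1 [ 0.6017 -0.1626  0.0074] p99 [0.6796 0.0151 0.0123] med [ 0.6296 -0.0596  0.0095]
beamtop 1478 p1 [ 0.6455 -0.1376  0.0261] p99 [0.7007 0.0153 0.0292] med [ 0.6888 -0.0352  0.0276]
slidejaw 799 p1 [ 0.6091 -0.0888  0.0411] p99 [ 0.6797 -0.0522  0.0451] med [ 0.6459 -0.0715  0.0431]
((644.2781372070312, -70.26680755615234), (71.35441589355469, 42.1457633972168), 0.27361762523651123)
fixjaw 242 p1 [ 0.6067 -0.1589  0.0413] p99 [ 0.6355 -0.1452  0.0451] med [ 0.6212 -0.1512  0.0433]
((622.1533813476562, -151.2853240966797), (14.688039779663086, 31.81551742553711), 85.68377685546875)
post 276 p1 [ 0.6796 -0.0765  0.0802] p99 [ 0.6969 -0.0632  0.0887] med [ 0.687  -0.0683  0.0867]
cap 1407 p1 [ 0.4911 -0.0358  0.109 ] p99 [ 0.5254 -0.0017  0.1146] med [ 0.5084 -0.0179  0.113 ]
((508.38751220703125, -19.418312072753906), 18.647491455078125)
jar 2267 p1 [0.4855 0.0515 0.0861] p99 [0.527  0.092  0.0898] med [0.5062 0.0722 0.0882]
((506.18902587890625, 72.06775665283203), 22.460371017456055)
left edge [0.01549079 0.60323861]
top edge [0.00169513 0.01459298] [0.0156 0.0157 0.0157 0.0158 0.015  0.0159 0.0157 0.0159 0.0159 0.0155
 0.0159 0.0155]
```

```bash
python3 - <<'E'
from h import *
shot("scene","s1");shot("side","d1")
Ps=[];Cs=[]
for n in ["s1","d1"]:
    P,C,U=cloud(*load(n)); C=C.astype(int)
    b=(C[:,2]>90)&(C[:,0]<70)&(C[:,2]-C[:,1]>30)&(P[:,0]>.45)&(P[:,0]<.56)&(abs(P[:,1])<.06)
    p=P[b]; print(n,len(p),np.round(np.percentile(p,2,axis=0),4),np.round(np.percentile(p,98,axis=0),4))
    t=p[p[:,2]>.111]; print("top med",np.round(np.median(t,0),4),np.round([t.min(0),t.max(0)],4))
    o=(C[:,0]>150)&(C[:,2]<80)&(P[:,0]>.6)&(P[:,0]<.68)&(abs(P[:,1])<.05)&(P[:,2]>.03)
    p=P[o];print("key",len(p),np.round(np.percentile(p,2,axis=0),4),np.round(np.percentile(p,98,axis=0),4))
    p=P[(P[:,0]>.66)&(P[:,0]<.72)&(P[:,1]>-.1)&(P[:,1]<-.04)&(P[:,2]>.055)&(P[:,2]<.1)];print("post",len(p),np.round(np.percentile(p,2,axis=0),4),np.round(np.percentile(p,98,axis=0),4))
    Ps.append(P);Cs.append(C)
P,C,U=cloud(*load("w1")); m=P[:,1]>-.15
P=np.vstack(Ps);C=np.vstack(Cs)
s=1000;H,W=550,400
hm=np.zeros((H,W))
i=((0.2-P[:,1])*s).astype(int);j=((P[:,0]-.4)*s).astype(int)
ok=(i>=0)&(i<H)&(j>=0)&(j<W)&(P[:,2]<.3)
o=np.argsort(P[:,2]);o=o[ok[o]]
hm[i[o],j[o]]=P[o,2]
hc=cv2.applyColorMap(np.clip(hm/.2*255,0,255).astype(np.uint8),cv2.COLORMAP_JET)
cv2.imwrite("pics/hm2.png",hc)
for (x0,x1,y0,y1) in [(.72,.8,-.25,-.15),(.6,.7,-.32,-.2),(.55,.62,.1,.2),(.45,.58,-.3,-.15),(.7,.8,-.4,-.25),(.6,.72,-.45,-.32)]:
    q=P[(P[:,0]>x0)&(P[:,0]<x1)&(P[:,1]>y0)&(P[:,1]<y1)&(P[:,2]>.02)&(P[:,2]<.25)]
    if len(q): print((x0,x1,y0,y1),len(q),np.round(np.percentile(q,1,axis=0),3),np.round(np.percentile(q,99,axis=0),3))
E
```

```text
s1 504 [ 0.4894 -0.038   0.0802] [ 0.5204 -0.0061  0.1145]
top med [ 0.5056 -0.0216  0.1132] [[ 0.4894 -0.0374  0.111 ]
 [ 0.5231 -0.0027  0.115 ]]
key 73 [ 0.6325 -0.0268  0.0636] [0.6451 0.0077 0.0706]
post 207 [ 0.6778 -0.0773  0.0565] [ 0.6953 -0.0631  0.0884]
d1 326 [ 0.492  -0.0373  0.082 ] [ 0.5243 -0.0063  0.1162]
top med [ 0.5087 -0.0226  0.115 ] [[ 0.4919 -0.0372  0.1111]
 [ 0.526  -0.0038  0.1167]]
key 85 [ 0.6359 -0.0283  0.0432] [0.6458 0.0054 0.0724]
post 148 [ 0.6818 -0.0772  0.0563] [ 0.6978 -0.0654  0.0901]
(0.72, 0.8, -0.25, -0.15) 953 [ 0.721 -0.238  0.041] [ 0.766 -0.184  0.075]
(0.6, 0.7, -0.32, -0.2) 5266 [ 0.602 -0.32   0.023] [ 0.697 -0.234  0.13 ]
(0.55, 0.62, 0.1, 0.2) 979 [0.551 0.13  0.022] [0.599 0.181 0.071]
(0.45, 0.58, -0.3, -0.15) 7445 [ 0.451 -0.3    0.021] [ 0.575 -0.156  0.17 ]
(0.7, 0.8, -0.4, -0.25) 2525 [ 0.7   -0.336  0.024] [ 0.738 -0.264  0.1  ]
(0.6, 0.72, -0.45, -0.32) 3054 [ 0.601 -0.336  0.021] [ 0.718 -0.32   0.128]
```

View pics/hm2.png

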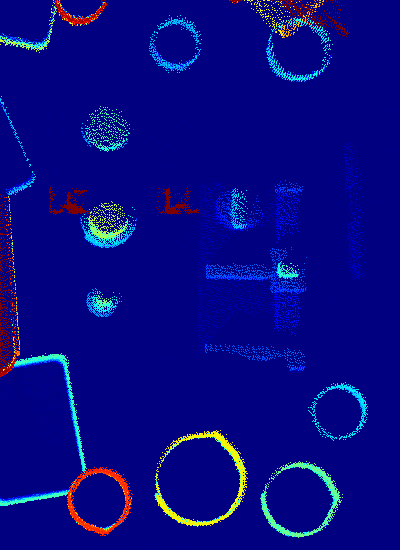

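Three views agree on the bottle axis at about (0.508, -0.020), with the cap spanning z 80–114 mm. The gauge origin is at about (0.654, -0.0795) with yaw near 0, and the gap is about 67 mm, so the jaw needs no opening. The beaker stands at (0.738, -0.212). I'll grasp the cap from above with the jaws opening along world x.

Emit:
{"op": "drive_tool", "data": {
  "motion": [
    {"translation":[-20,-17,20],"angular":[0,0,0],"gripper":0},
    {"translation":[-20,-17,60],"angular":[0,0,0],"gripper":0},
    {"translation":[-20,-17,100],"angular":[0,0,0],"gripper":0},
    {"translation":[-20,-17,130],"angular":[0,0,0],"gripper":0},
    {"translation":[-20,-17,143],"angular":[0,0,0],"gripper":0},
    {"translation":[-20,-17,143],"angular":[0,0,0],"gripper":0},
    {"translation":[-20,-17,143],"angular":[0,0,0],"gripper":0.3},
    {"translation":[-20,-17,143],"angular":[0,0,0],"gripper":0.3}
  ]
}}

```text
time: 1.1
eef_pos: [0.5085, -0.0201, 0.1002]
eef_rot: [0.707, 0.707, 0.0, 0.001]
force: [0.1, -0.7, 0.5]
finger_gap: 0.707
```

Emit:
{"op": "drive_tool", "data": {
  "motion": [
    {"translation":[0,0,1],"angular":[0,0,0],"gripper":1},
    {"translation":[0,0,1],"angular":[0,0,0],"gripper":1},
    {"translation":[0,0,1],"angular":[0,0,0],"gripper":1},
    {"translation":[0,0,1],"angular":[0,0,0],"gripper":1},
    {"translation":[0,0,1],"angular":[0,0,0],"gripper":1},
    {"translation":[0,0,1],"angular":[0,0,0],"gripper":1},
    {"translation":[0,0,1],"angular":[0,0,0],"gripper":1},
    {"translation":[0,0,1],"angular":[0,0,0],"gripper":1}
  ]
}}

```text
time: 1.9
eef_pos: [0.5088, -0.0202, 0.1003]
eef_rot: [0.707, 0.707, 0.001, 0.001]
force: [-1.7, 0.3, 6.2]
finger_gap: 0.425
```

Emit:
{"op": "drive_tool", "data": {
  "motion": [
    {"translation":[0,0,-20],"angular":[0,0,0],"gripper":1},
    {"translation":[0,0,-50],"angular":[0,0,0],"gripper":1},
    {"translation":[0,0,-80],"angular":[0,0,0],"gripper":1},
    {"translation":[0,0,-100],"angular":[0,0,0],"gripper":1},
    {"translation":[0,20,-100],"angular":[0,0,0],"gripper":1},
    {"translation":[0,50,-100],"angular":[0,0,0],"gripper":1},
    {"translation":[-15,80,-100],"angular":[0,0,0],"gripper":1},
    {"translation":[-40,105,-100],"angular":[0,0,0],"gripper":1}
  ]
}}

```text
time: 2.7
eef_pos: [0.6147, -0.0594, 0.2007]
eef_rot: [0.706, 0.708, 0.001, 0.001]
force: [0.2, 0.1, -2.5]
finger_gap: 0.424
```

```bash
python3 - <<'E'
from h import *
print(env.sense()["force"],env.sense()["eef_pos"],env.sense()["finger_gap"])
shot("wrist","w2");shot("side","d2")
E
python3 fit.py w2
```

```text
[ 0.24959696  0.14742891 -2.54224441] [ 0.61466548 -0.05938953  0.2007375 ] 0.4244071658496309
key 612 p1 [ 0.635  -0.028   0.0668] p99 [0.6459 0.011  0.0709] med [ 0.6401 -0.0102  0.0692]
((640.4317016601562, -8.657062530517578), (39.31556701660156, 11.35395336151123), 89.1839828491211)
plate 4767 p1 [ 0.6033 -0.1388  0.0074] p99 [0.6795 0.0154 0.0117] med [ 0.6562 -0.0366  0.0094]
beamtop 2498 p1 [ 0.6502 -0.1896  0.0261] p99 [0.7197 0.0106 0.0292] med [ 0.6892 -0.0409  0.0275]
slidejaw 514 p1 [ 0.648  -0.0891  0.041 ] p99 [ 0.6798 -0.0507  0.0446] med [ 0.6652 -0.0713  0.0427]
((670.9940795898438, -72.81665802001953), (37.80950164794922, 37.05329513549805), 32.40175247192383)Traceback (most recent call last):
  File "fit.py", line 19, in <module>
    p=win(.58,.68,-.19,-.12,.041,.047); pr("fixjaw",p); print(cv2.minAreaRect((p[:,:2]*1000).astype(np.float32))) if len(p) else 0
                                        ~~^^^^^^^^^^^^
  File "fit.py", line 13, in pr
    print(n,len(p),"p1",np.round(np.percentile(p,1,axis=0),4),"p99",np.round(np.percentile(p,99,axis=0),4),"med",np.round(np.median(p,0),4))
                                 ~~~~~~~~~~~~~^^^^^^^^^^^^
    return _quantile_unchecked(
        a, q, axis, out, overwrite_input, method, keepdims, weights)
    return _ureduce(a,
                    func=_quantile_ureduce_func,
    ...<5 lines>...
                    overwrite_input=overwrite_input,
                    method=method)
    r = func(a, **kwargs)
    result = _quantile(arr,
                       quantiles=q,
    ...<2 lines>...
                       out=out,
                       weights=wgt)
    slices_having_nans = np.isnan(arr[-1, ...])
                                  ~~~^^^^^^^^^
IndexError: index -1 is out of bounds for axis 0 with size 0
```

View pics/w2.png

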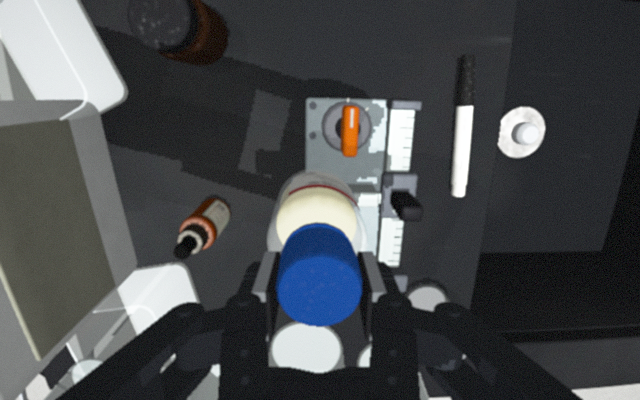

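View pics/d2.png

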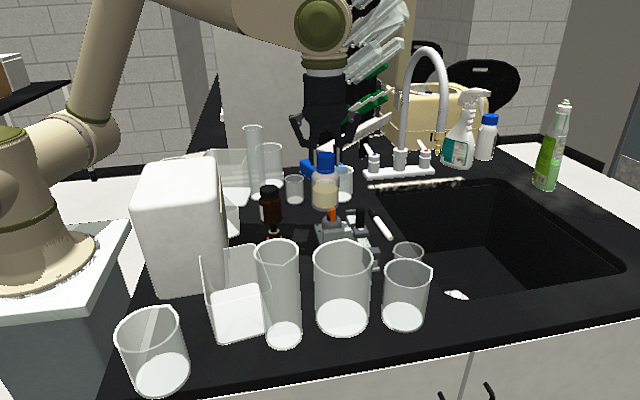

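The bottle hangs upright in the gripper, with the cap at (320,275) in the wrist view and at (326,160) in the side view. I'll measure its offset and tilt in the grip and refine both jaw faces.

```bash
python3 - <<'E'
from h import *
shot("scene","s2")
from scipy.optimize import least_squares
for n in ["s2","d2"]:
    P,C,U=cloud(*load(n)); C=C.astype(int)
    b=(C[:,2]>80)&(C[:,2]-C[:,0]>40)&(C[:,2]-C[:,1]>30)&(abs(P[:,0]-.615)<.04)&(abs(P[:,1]+.06)<.05)&(P[:,2]>.17)
    c=P[b]
    body=P[(abs(P[:,0]-.615)<.045)&(abs(P[:,1]+.06)<.05)&(P[:,2]>.11)&(P[:,2]<.172)]
    for nm,p,r in [("cap",c,.019),("body",body,.028)]:
        q=p[p[:,2]<.21] if nm=="cap" else p
        f=lambda v:(np.hypot(q[:,0]-v[0],q[:,1]-v[1])-r)
        s=least_squares(f,[.615,-.06],loss="soft_l1",f_scale=.001)
        print(n,nm,len(q),np.round(s.x,4),np.round(p[:,2].min(),4),np.round(p[:,2].max(),4), "rms",np.sqrt(np.mean(s.fun**2)))
# jaw top faces from initial views
P,C,win=__import__("fit").run(["w1","s1","d1"])
for n in ["w1","s1","d1","w2"]:
    P,C,U=cloud(*load(n))
    for nm,y0,y1 in [("slide",-.11,-.04),("fix",-.18,-.12)]:
        p=P[(P[:,0]>.61)&(P[:,0]<.66)&(P[:,1]>y0)&(P[:,1]<y1)&(P[:,2]>.0415)&(P[:,2]<.0465)]
        if len(p)>10: print(n,nm,len(p),np.round(np.percentile(p[:,1],[0,2,10,50,90,98,100]),4))
E
```

```text
s2 cap 297 [ 0.614  -0.0599] 0.178 0.2128 rms 0.001568025647970491
s2 body 1190 [ 0.6125 -0.0595] 0.11 0.172 rms 0.0014420368635540794
d2 cap 253 [ 0.6187 -0.0605] 0.1784 0.2211 rms 0.0015151568733461998
d2 body 786 [ 0.6173 -0.0605] 0.11 0.1719 rms 0.0010333524526151454
w1 slide 522 [-0.0796 -0.0791 -0.0774 -0.0717 -0.0663 -0.0652 -0.0647]
w1 fix 205 [-0.1598 -0.1587 -0.1566 -0.1514 -0.1465 -0.1455 -0.145 ]
s1 slide 140 [-0.0799 -0.0794 -0.0779 -0.0727 -0.0668 -0.0653 -0.0643]
s1 fix 107 [-0.1597 -0.1594 -0.1567 -0.1504 -0.1464 -0.1449 -0.1441]
d1 slide 109 [-0.079  -0.0782 -0.0776 -0.0739 -0.0662 -0.0649 -0.0638]
w2 slide 171 [-0.0791 -0.0788 -0.0771 -0.0712 -0.0665 -0.0657 -0.0654]
```

The bottle sits within 1 mm of the TCP and is untilted. The fixed face is at y = -0.1455 and the sliding face at y = -0.0795, a gap of 66 mm. I'll move over the middle of the gap.

Emit:
{"op": "drive_tool", "data": {
  "motion": [
    {"translation":[-20,10,0],"angular":[0,0,0],"gripper":1},
    {"translation":[-45,20,0],"angular":[0,0,0],"gripper":1},
    {"translation":[-53,22,0],"angular":[0,0,0],"gripper":1},
    {"translation":[-53,22,10],"angular":[0,0,0],"gripper":1},
    {"translation":[-53,22,25],"angular":[0,0,0],"gripper":1},
    {"translation":[-53,22,35],"angular":[0,0,0],"gripper":1},
    {"translation":[-53,22,35],"angular":[0,0,0],"gripper":1},
    {"translation":[-53,22,35],"angular":[0,0,0],"gripper":1}
  ]
}}

```text
time: 3.65
eef_pos: [0.6359, -0.1136, 0.1652]
eef_rot: [0.707, 0.707, 0.001, 0.001]
force: [0.1, -0.2, -1.2]
finger_gap: 0.427
```

```bash
python3 - <<'E'
from h import *
from scipy.optimize import least_squares
s=env.sense();print(s["eef_pos"],s["eef_rot"])
x,y,z=s["eef_pos"]
for k,n in [("scene","s3"),("side","d3")]:
    shot(k,n)
    P,C,U=cloud(*load(n))
    q=P[(abs(P[:,0]-x)<.045)&(abs(P[:,1]-y)<.045)&(P[:,2]>z-.085)&(P[:,2]<z-.03)]
    f=lambda v:(np.hypot(q[:,0]-v[0],q[:,1]-v[1])-.028)
    r=least_squares(f,[x,y],loss="soft_l1",f_scale=.001); print(n,len(q),r.x)
    for nm,y0,y1 in [("slide",-.11,-.04),("fix",-.18,-.12)]:
        p=P[(P[:,0]>.61)&(P[:,0]<.66)&(P[:,1]>y0)&(P[:,1]<y1)&(P[:,2]>.0415)&(P[:,2]<.0465)]
        if len(p)>10: print(n,nm,len(p),np.round(np.percentile(p[:,1],[2,50,98]),4))
E
```

```text
[ 0.63594706 -0.11360357  0.16518361] [7.07331978e-01 7.06880677e-01 5.20405798e-04 9.53934771e-04]
s3 1034 [ 0.63353968 -0.11046292]
s3 slide 59 [-0.0788 -0.0714 -0.0651]
s3 fix 100 [-0.159  -0.1502 -0.1448]
d3 706 [ 0.63649995 -0.10992028]
d3 slide 15 [-0.0794 -0.0729 -0.0632]
```

View pics/s3.png

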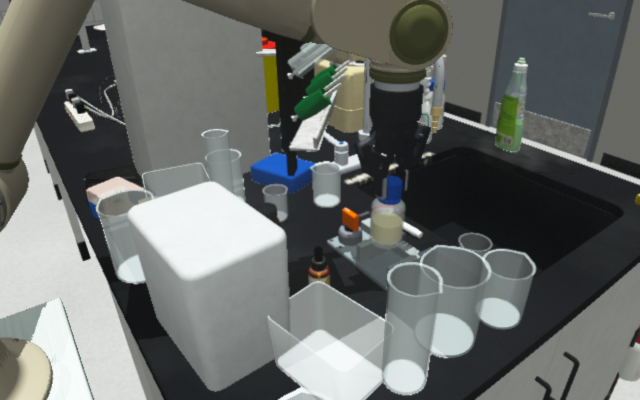

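```bash
cat > tilt.py <<'E'
from h import *
from scipy.optimize import least_squares
def tilt(names,x,y,zb):
    for n in names:
        P,C,U=cloud(*load(n))
        for a,b,r in [(.02,.035,.028),(.035,.05,.028),(.05,.065,.028),(.065,.078,.028),(.09,.11,.019)]:
            q=P[(abs(P[:,0]-x)<.04)&(abs(P[:,1]-y)<.04)&(P[:,2]>zb+a)&(P[:,2]<zb+b)]
            if r==.019:
                c=load(n)[0]; C2=C[(abs(P[:,0]-x)<.04)&(abs(P[:,1]-y)<.04)&(P[:,2]>zb+a)&(P[:,2]<zb+b)].astype(int)
                q=q[(C2[:,2]-C2[:,0]>40)]
            if len(q)<15: continue
            s=least_squares(lambda v:np.hypot(q[:,0]-v[0],q[:,1]-v[1])-r,[x,y],loss="soft_l1",f_scale=.001)
            print(n,a,b,len(q),np.round(s.x,4))
E
python3 -c "
from tilt import *
print('before');tilt(['s2','d2'],.6147,-.0594,.1004)
print('now');tilt(['s3','d3'],.6359,-.1120,.065)"
```

```text
before
s2 0.02 0.035 264 [ 0.6123 -0.0593]
s2 0.035 0.05 275 [ 0.6123 -0.06  ]
s2 0.05 0.065 292 [ 0.6127 -0.0601]
s2 0.065 0.078 332 [ 0.6161 -0.056 ]
s2 0.09 0.11 189 [ 0.6139 -0.06  ]
d2 0.02 0.035 178 [ 0.6171 -0.0606]
d2 0.035 0.05 187 [ 0.6172 -0.0606]
d2 0.05 0.065 196 [ 0.6177 -0.0608]
d2 0.065 0.078 217 [ 0.6184 -0.0578]
d2 0.09 0.11 176 [ 0.6186 -0.0607]
now
s3 0.02 0.035 266 [ 0.633  -0.1105]
s3 0.035 0.05 275 [ 0.6335 -0.1105]
s3 0.05 0.065 285 [ 0.6339 -0.1107]
s3 0.065 0.078 360 [ 0.6365 -0.1078]
s3 0.09 0.11 176 [ 0.6347 -0.1112]
d3 0.02 0.035 183 [ 0.6361 -0.1096]
d3 0.035 0.05 186 [ 0.6364 -0.11  ]
d3 0.05 0.065 199 [ 0.6368 -0.1102]
d3 0.065 0.078 239 [ 0.6375 -0.1078]
d3 0.09 0.11 170 [ 0.6379 -0.1104]
```

No tilt. The bottle axis is at y = -0.110, while the middle of the gap is at -0.112, so I'll shift 2 mm and lower it.

Emit:
{"op": "drive_tool", "data": {
  "motion": [
    {"translation":[-2,2,5],"angular":[0,0,0],"gripper":1},
    {"translation":[-2,2,15],"angular":[0,0,0],"gripper":1},
    {"translation":[-2,2,27],"angular":[0,0,0],"gripper":1},
    {"translation":[-2,2,39],"angular":[0,0,0],"gripper":1},
    {"translation":[-2,2,48],"angular":[0,0,0],"gripper":1},
    {"translation":[-2,2,53],"angular":[0,0,0],"gripper":1},
    {"translation":[-2,2,54],"angular":[0,0,0],"gripper":1},
    {"translation":[-2,2,54],"angular":[0,0,0],"gripper":1}
  ]
}}

```text
time: 4.55
eef_pos: [0.6385, -0.1161, 0.1119]
eef_rot: [0.707, 0.707, 0.001, 0.002]
force: [-0.0, 0.2, -1.8]
finger_gap: 0.425
```

```bash
python3 - <<'E'
from tilt import *
s=env.sense();print(s["eef_pos"],s["force"])
shot("scene","s4");shot("side","d4")
tilt(["s4","d4"],.637,-.112,.011)
E
```

```text
[ 0.63852771 -0.1160636   0.11187326] [-7.94361705e-05  2.31910194e-01 -1.80310812e+00]
s4 0.02 0.035 415 [ 0.635  -0.1127]
s4 0.035 0.05 240 [ 0.636  -0.1131]
s4 0.05 0.065 262 [ 0.6363 -0.1132]
s4 0.065 0.078 337 [ 0.6387 -0.1104]
s4 0.09 0.11 152 [ 0.6374 -0.1131]
d4 0.02 0.035 30 [ 0.6409 -0.0851]
d4 0.035 0.05 19 [ 0.639  -0.1128]
d4 0.05 0.065 139 [ 0.6392 -0.1126]
d4 0.065 0.078 227 [ 0.6398 -0.1102]
d4 0.09 0.11 158 [ 0.64   -0.1125]
```

View pics/s4.png

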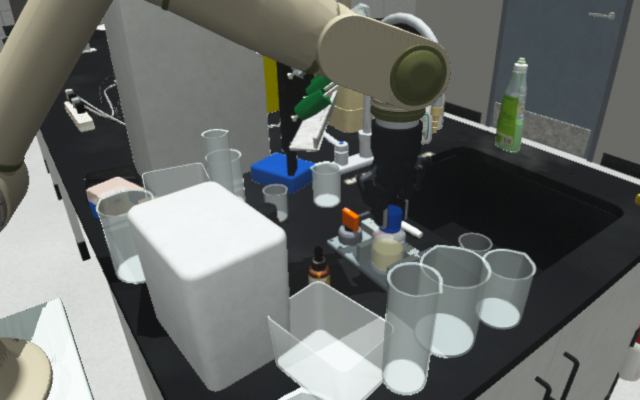

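Emit:
{"op": "drive_tool", "data": {
  "motion": [
    {"translation":[0,0,1],"angular":[0,0,0],"gripper":1},
    {"translation":[0,0,2],"angular":[0,0,0],"gripper":1},
    {"translation":[0,0,2],"angular":[0,0,0],"gripper":1},
    {"translation":[0,0,2],"angular":[0,0,0],"gripper":0.45},
    {"translation":[0,0,2],"angular":[0,0,0],"gripper":0.3},
    {"translation":[0,0,2],"angular":[0,0,0],"gripper":0.2},
    {"translation":[0,0,2],"angular":[0,0,0],"gripper":0.2},
    {"translation":[0,0,2],"angular":[0,0,0],"gripper":0.2}
  ]
}}

```text
time: 5.45
eef_pos: [0.6387, -0.1162, 0.1104]
eef_rot: [0.707, 0.707, 0.001, 0.002]
force: [-0.0, 0.2, -0.8]
finger_gap: 0.797
```

Emit:
{"op": "drive_tool", "data": {
  "motion": [
    {"translation":[0,0,-10],"angular":[0,0,0],"gripper":0.2},
    {"translation":[0,0,-30],"angular":[0,0,0],"gripper":0.2},
    {"translation":[0,0,-60],"angular":[0,0,0],"gripper":0.2},
    {"translation":[0,0,-95],"angular":[0,0,0],"gripper":0.2},
    {"translation":[0,0,-110],"angular":[0,0,0],"gripper":0.2},
    {"translation":[20,0,-110],"angular":[0,0,0],"gripper":0.2},
    {"translation":[20,0,-110],"angular":[0,0,0],"gripper":0.2},
    {"translation":[20,0,-110],"angular":[0,0,0],"gripper":0.2}
  ]
}}

```text
time: 6.25
eef_pos: [0.6379, -0.0952, 0.2195]
eef_rot: [0.707, 0.707, 0.001, 0.001]
force: [-0.3, 0.0, -0.2]
finger_gap: 0.803
```

```bash
python3 - <<'E'
from tilt import *
s=env.sense();print(s["time"],s["eef_pos"],s["force"])
shot("scene","s5");shot("side","d5");shot("wrist","w5")
tilt(["s5","d5"],.638,-.1125,.010)
for n in ["s5","d5","w5"]:
    P,C,U=cloud(*load(n)); C=C.astype(int)
    b=(C[:,2]-C[:,0]>40)&(abs(P[:,0]-.638)<.04)&(abs(P[:,1]+.1125)<.05)&(P[:,2]>.11)
    p=P[b]; print(n,"cap",np.round(np.percentile(p,[1,50,99],axis=0),4).tolist())
    p=P[(P[:,0]>.61)&(P[:,0]<.66)&(P[:,1]>-.083)&(P[:,1]<-.05)&(P[:,2]>.0415)&(P[:,2]<.0465)]
    if len(p)>5: print("slide",len(p),np.round(np.percentile(p[:,1],[2,50,98]),4))
    p=P[(P[:,0]>.61)&(P[:,0]<.66)&(P[:,1]>-.17)&(P[:,1]<-.141)&(P[:,2]>.0415)&(P[:,2]<.0465)]
    if len(p)>5: print("fix",len(p),np.round(np.percentile(p[:,1],[2,50,98]),4))
    p=P[(P[:,0]>.67)&(P[:,0]<.72)&(P[:,1]>-.1)&(P[:,1]<-.04)&(P[:,2]>.06)&(P[:,2]<.095)]
    print("post",len(p),np.round(np.percentile(p,[2,98],axis=0),4).tolist())
E
```

```text
6.25 [ 0.63792078 -0.09516802  0.21947162] [-0.27529939  0.02077919 -0.22649612]
s5 0.02 0.035 397 [ 0.635  -0.1131]
s5 0.035 0.05 246 [ 0.6359 -0.1134]
s5 0.05 0.065 263 [ 0.636  -0.1135]
s5 0.065 0.078 342 [ 0.6388 -0.1104]
s5 0.09 0.11 235 [ 0.6369 -0.1137]
d5 0.02 0.035 31 [ 0.6428 -0.0824]
d5 0.035 0.05 33 [ 0.6385 -0.1107]
d5 0.05 0.065 120 [ 0.6387 -0.1126]
d5 0.065 0.078 237 [ 0.6393 -0.1101]
d5 0.09 0.11 164 [ 0.6395 -0.1128]
s5 cap [[0.6173, -0.1331, 0.1104], [0.6305, -0.1207, 0.1225], [0.6518, -0.0999, 0.1247]]
slide 70 [-0.0777 -0.0716 -0.0652]
fix 114 [-0.1592 -0.15   -0.1411]Traceback (most recent call last):
  File "<stdin>", line 14, in <module>
    return _quantile_unchecked(
        a, q, axis, out, overwrite_input, method, keepdims, weights)
    return _ureduce(a,
                    func=_quantile_ureduce_func,
    ...<5 lines>...
                    overwrite_input=overwrite_input,
                    method=method)
    r = func(a, **kwargs)
    result = _quantile(arr,
                       quantiles=q,
    ...<2 lines>...
                       out=out,
                       weights=wgt)
    slices_having_nans = np.isnan(arr[-1, ...])
                                  ~~~^^^^^^^^^
IndexError: index -1 is out of bounds for axis 0 with size 0
```

View pics/w5.png

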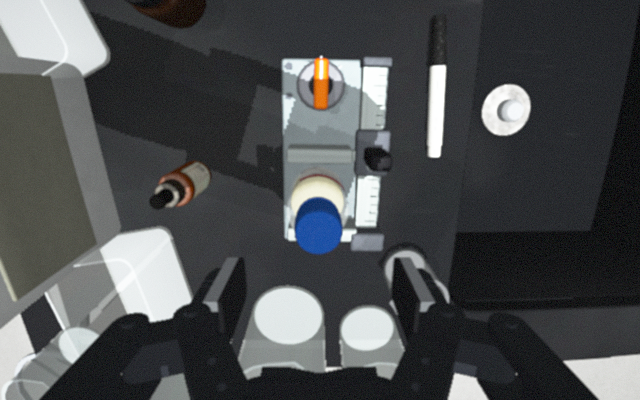

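The bottle stands free between the jaws at (0.637, -0.113), with the cap at (320,225) and the sliding jaw at (320,155) in the wrist view. Next I'll shut the fingers, go down on the +y side of the post at (0.688, -0.070), and stay above z ≈ 0.065 so the gripper body clears the bottle cap.

Emit:
{"op": "drive_tool", "data": {
  "motion": [
    {"translation":[30,30,0],"angular":[0,0,0],"gripper":1},
    {"translation":[53,50,0],"angular":[0,0,0],"gripper":1},
    {"translation":[53,50,20],"angular":[0,0,0],"gripper":1},
    {"translation":[53,50,60],"angular":[0,0,0],"gripper":1},
    {"translation":[53,50,80],"angular":[0,0,0],"gripper":1},
    {"translation":[53,50,90],"angular":[0,0,0],"gripper":1},
    {"translation":[53,50,90],"angular":[0,0,0],"gripper":1},
    {"translation":[53,50,90],"angular":[0,0,0],"gripper":1}
  ]
}}

```text
time: 7.2
eef_pos: [0.6889, -0.0436, 0.131]
eef_rot: [0.708, 0.707, 0.001, 0.002]
force: [-0.6, 0.7, 0.3]
finger_gap: 0.002
```

```bash
python3 - <<'E'
from h import *
s=env.sense();print(s["time"],s["eef_pos"],s["force"],s["finger_gap"])
shot("wrist","w6")
E
```

```text
7.2 [ 0.68889793 -0.04357655  0.13095413] [-0.56877985  0.68058414  0.3074529 ] 0.002111305938108761
```

View pics/w6.png

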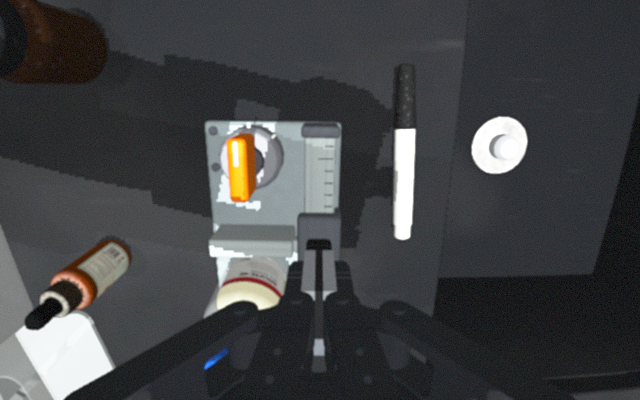

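The fingers are shut on the +y side of the post, over the carriage at (320,225). I'll descend now.

Emit:
{"op": "drive_tool", "data": {
  "motion": [
    {"translation":[0,0,10],"angular":[0,0,0],"gripper":1},
    {"translation":[0,0,20],"angular":[0,0,0],"gripper":1},
    {"translation":[0,0,30],"angular":[0,0,0],"gripper":1},
    {"translation":[0,0,40],"angular":[0,0,0],"gripper":1},
    {"translation":[0,0,48],"angular":[0,0,0],"gripper":1},
    {"translation":[0,0,52],"angular":[0,0,0],"gripper":1},
    {"translation":[0,0,52],"angular":[0,0,0],"gripper":1},
    {"translation":[0,0,52],"angular":[0,0,0],"gripper":1}
  ]
}}

```text
time: 8.05
eef_pos: [0.6895, -0.0437, 0.0797]
eef_rot: [0.708, 0.707, 0.002, 0.003]
force: [-0.1, 0.2, -0.3]
finger_gap: 0.003
```

```bash
python3 - <<'E'
from h import *
s=env.sense();print(s["time"],s["eef_pos"],s["force"])
im,*_=shot("side","d7");im2,*_=shot("scene","s7")
a=cv2.resize(im[150:290,270:430],None,fx=4,fy=4)[:, :400+0];b=cv2.resize(im2[170:310,320:460],None,fx=2.8,fy=4)
cv2.imwrite("pics/c7.png",cv2.resize(np.hstack([cv2.resize(im[170:290,280:400],(400,400)),cv2.resize(im2[180:300,320:440],(400,400))]),None,fx=1,fy=1)[:,:,::-1])
E
```

```text
8.05 [ 0.68949913 -0.04370317  0.07965131] [-0.09417367  0.17093648 -0.32358958]
```

View pics/c7.png

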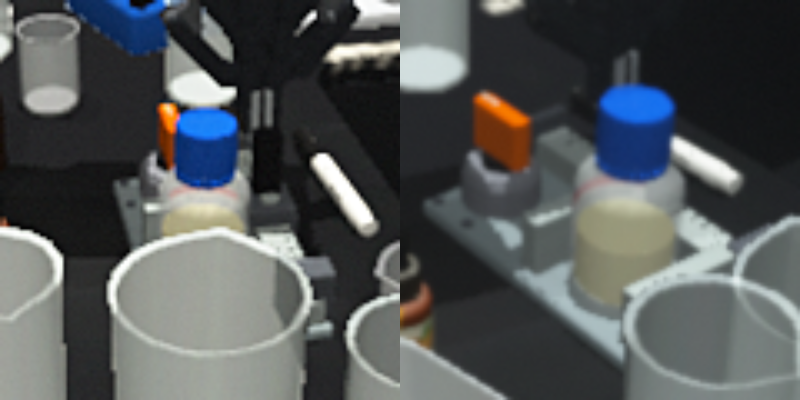

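The post at (265,150) stands in front of the fingers in the left crop. Now a creep push toward -y.

Emit:
{"op": "drive_tool", "data": {
  "motion": [
    {"translation":[-3,0,0],"angular":[0,0,0],"gripper":1},
    {"translation":[-5,0,0],"angular":[0,0,0],"gripper":1},
    {"translation":[-7,0,0],"angular":[0,0,0],"gripper":1},
    {"translation":[-8,0,0],"angular":[0,0,0],"gripper":1},
    {"translation":[-9,0,0],"angular":[0,0,0],"gripper":1},
    {"translation":[-10,0,0],"angular":[0,0,0],"gripper":1},
    {"translation":[-11,0,0],"angular":[0,0,0],"gripper":1},
    {"translation":[-12,0,0],"angular":[0,0,0],"gripper":1}
  ]
}}

```text
time: 8.95
eef_pos: [0.6895, -0.0557, 0.0799]
eef_rot: [0.707, 0.707, 0.002, 0.003]
force: [0.7, 1.4, 0.6]
finger_gap: -0.003
```

Emit:
{"op": "drive_tool", "data": {
  "motion": [
    {"translation":[-0.5,0,0],"angular":[0,0,0],"gripper":1},
    {"translation":[-1,0,0],"angular":[0,0,0],"gripper":1},
    {"translation":[-1.5,0,0],"angular":[0,0,0],"gripper":1},
    {"translation":[-2,0,0],"angular":[0,0,0],"gripper":1},
    {"translation":[-2,0,0],"angular":[0,0,0],"gripper":1},
    {"translation":[-2,0,0],"angular":[0,0,0],"gripper":1},
    {"translation":[-2,0,0],"angular":[0,0,0],"gripper":1},
    {"translation":[-2,0,0],"angular":[0,0,0],"gripper":1}
  ]
}}

```text
time: 9.75
eef_pos: [0.6895, -0.0578, 0.0799]
eef_rot: [0.708, 0.707, 0.002, 0.003]
force: [-0.3, 1.0, 1.2]
finger_gap: -0.002
```

```bash
cat > jaw.py <<'E'
from h import *
import sys
from scipy.optimize import least_squares
t=sys.argv[1]
s=env.sense();print(s["time"],s["eef_pos"],s["force"])
for k in sys.argv[2:]:
    n=k[0]+"_"+t; shot(k,n)
    P,C,U=cloud(*load(n))
    for a,b in [(.6,.62),(.615,.635),(.63,.65)]:
        p=P[(P[:,0]>a)&(P[:,0]<b)&(P[:,1]>-.1)&(P[:,1]<-.05)&(P[:,2]>.0415)&(P[:,2]<.0465)]
        if len(p)>5: print(k,"slide",a,len(p),np.round(np.percentile(p[:,1],[2,50,98]),4))
    p=P[(P[:,0]>.605)&(P[:,0]<.65)&(P[:,1]>-.17)&(P[:,1]<-.1415)&(P[:,2]>.0415)&(P[:,2]<.0465)]
    if len(p)>5: print(k,"fix",len(p),np.round(np.percentile(p[:,1],[2,50,98]),4))
    p=P[(P[:,0]>.672)&(P[:,0]<.705)&(P[:,1]>-.1)&(P[:,1]<-.04)&(P[:,2]>.045)&(P[:,2]<.06)]
    if len(p)>5: print(k,"post",len(p),np.round(np.percentile(p,[2,98],axis=0),4).tolist())
    q=P[(abs(P[:,0]-.637)<.035)&(abs(P[:,1]+.114)<.035)&(P[:,2]>.05)&(P[:,2]<.075)]
    if len(q)>5:
        r=least_squares(lambda v:np.hypot(q[:,0]-v[0],q[:,1]-v[1])-.028,[.637,-.114],loss="soft_l1",f_scale=.001); print(k,"bottle",len(q),np.round(r.x,4))
E
python3 jaw.py 8 scene
```

```text
9.75 [ 0.68952437 -0.05776728  0.07992561] [-0.29633059  0.9643375   1.1781866 ]
scene slide 0.6 47 [-0.0847 -0.0781 -0.0711]
scene slide 0.615 42 [-0.0841 -0.077  -0.0705]
scene fix 86 [-0.1575 -0.1495 -0.1418]
scene bottle 428 [ 0.636  -0.1135]
```

The jaw is moving against about 1.5 N of friction. The gap is now about 61 mm, and I'll continue in small steps.

Emit:
{"op": "drive_tool", "data": {
  "motion": [
    {"translation":[-0.5,0,0],"angular":[0,0,0],"gripper":1},
    {"translation":[-1,0,0],"angular":[0,0,0],"gripper":1},
    {"translation":[-1.5,0,0],"angular":[0,0,0],"gripper":1},
    {"translation":[-2,0,0],"angular":[0,0,0],"gripper":1},
    {"translation":[-2.5,0,0],"angular":[0,0,0],"gripper":1},
    {"translation":[-2.5,0,0],"angular":[0,0,0],"gripper":1},
    {"translation":[-2.5,0,0],"angular":[0,0,0],"gripper":1},
    {"translation":[-2.5,0,0],"angular":[0,0,0],"gripper":1}
  ]
}}

```text
time: 10.6
eef_pos: [0.6895, -0.0602, 0.0799]
eef_rot: [0.708, 0.707, 0.002, 0.003]
force: [-2.2, 2.8, 1.1]
finger_gap: -0.002
```

```bash
python3 jaw.py 9 scene
```

```text
10.6 [ 0.68949463 -0.06019315  0.07988533] [-2.19852618  2.82447538  1.05206224]
scene slide 0.6 47 [-0.0882 -0.0798 -0.0727]
scene slide 0.615 37 [-0.0855 -0.0785 -0.0729]
scene fix 97 [-0.1587 -0.1492 -0.1417]
scene bottle 423 [ 0.6359 -0.1141]
```

Emit:
{"op": "drive_tool", "data": {
  "motion": [
    {"translation":[-0.4,0,0],"angular":[0,0,0],"gripper":1},
    {"translation":[-0.8,0,0],"angular":[0,0,0],"gripper":1},
    {"translation":[-1.2,0,0],"angular":[0,0,0],"gripper":1},
    {"translation":[-1.5,0,0],"angular":[0,0,0],"gripper":1},
    {"translation":[-1.5,0,0],"angular":[0,0,0],"gripper":1},
    {"translation":[-1.5,0,0],"angular":[0,0,0],"gripper":1},
    {"translation":[-1.5,0,0],"angular":[0,0,0],"gripper":1},
    {"translation":[-1.5,0,0],"angular":[0,0,0],"gripper":1}
  ]
}}

```text
time: 11.45
eef_pos: [0.6895, -0.0618, 0.0799]
eef_rot: [0.707, 0.707, 0.002, 0.003]
force: [-1.2, 2.1, 2.2]
finger_gap: -0.002
```

```bash
python3 jaw.py 10 scene
```

```text
11.45 [ 0.68948386 -0.06177263  0.079905  ] [-1.16923438  2.09888288  2.17744111]
scene slide 0.6 40 [-0.088  -0.0822 -0.0746]
scene slide 0.615 38 [-0.0875 -0.0806 -0.0746]
scene fix 107 [-0.1584 -0.1487 -0.1421]
scene bottle 425 [ 0.636  -0.1157]
```

Emit:
{"op": "drive_tool", "data": {
  "motion": [
    {"translation":[-0.3,0,0],"angular":[0,0,0],"gripper":1},
    {"translation":[-0.6,0,0],"angular":[0,0,0],"gripper":1},
    {"translation":[-0.9,0,0],"angular":[0,0,0],"gripper":1},
    {"translation":[-1,0,0],"angular":[0,0,0],"gripper":1},
    {"translation":[-1,0,0],"angular":[0,0,0],"gripper":1},
    {"translation":[-1,0,0],"angular":[0,0,0],"gripper":1},
    {"translation":[-1,0,0],"angular":[0,0,0],"gripper":1},
    {"translation":[-1,0,0],"angular":[0,0,0],"gripper":1}
  ]
}}

```text
time: 12.3
eef_pos: [0.6895, -0.0628, 0.0799]
eef_rot: [0.707, 0.707, 0.001, 0.003]
force: [-1.1, 3.1, 2.0]
finger_gap: 0.002
```

```bash
python3 jaw.py 11 scene
```

```text
12.3 [ 0.68947178 -0.06276179  0.07990846] [-1.14193472  3.05732677  2.04990766]
scene slide 0.6 44 [-0.0891 -0.0824 -0.0742]
scene slide 0.615 36 [-0.0884 -0.0811 -0.0755]
scene fix 110 [-0.1585 -0.1484 -0.1423]
scene bottle 424 [ 0.6361 -0.1166]
```

Emit:
{"op": "drive_tool", "data": {
  "motion": [
    {"translation":[-0.2,0,0],"angular":[0,0,0],"gripper":1},
    {"translation":[-0.4,0,0],"angular":[0,0,0],"gripper":1},
    {"translation":[-0.6,0,0],"angular":[0,0,0],"gripper":1},
    {"translation":[-0.8,0,0],"angular":[0,0,0],"gripper":1},
    {"translation":[-0.8,0,0],"angular":[0,0,0],"gripper":1},
    {"translation":[-0.8,0,0],"angular":[0,0,0],"gripper":1},
    {"translation":[-0.8,0,0],"angular":[0,0,0],"gripper":1},
    {"translation":[-0.8,0,0],"angular":[0,0,0],"gripper":1}
  ]
}}

```text
time: 13.15
eef_pos: [0.6894, -0.0635, 0.0799]
eef_rot: [0.707, 0.707, 0.002, 0.003]
force: [-1.2, 3.2, 1.3]
finger_gap: 0.0
```

```bash
python3 jaw.py 12 scene
```

```text
13.15 [ 0.6894499  -0.06351057  0.07989173] [-1.16944451  3.21244299  1.32658068]
scene slide 0.6 44 [-0.0891 -0.083  -0.0765]
scene slide 0.615 38 [-0.0884 -0.0815 -0.0757]
scene fix 104 [-0.1576 -0.148  -0.142 ]
scene bottle 426 [ 0.6361 -0.1171]
```

Emit:
{"op": "drive_tool", "data": {
  "motion": [
    {"translation":[-0.2,0,0],"angular":[0,0,0],"gripper":1},
    {"translation":[-0.4,0,0],"angular":[0,0,0],"gripper":1},
    {"translation":[-0.6,0,0],"angular":[0,0,0],"gripper":1},
    {"translation":[-0.8,0,0],"angular":[0,0,0],"gripper":1},
    {"translation":[-0.8,0,0],"angular":[0,0,0],"gripper":1},
    {"translation":[-0.8,0,0],"angular":[0,0,0],"gripper":1},
    {"translation":[-0.8,0,0],"angular":[0,0,0],"gripper":1},
    {"translation":[-0.8,0,0],"angular":[0,0,0],"gripper":1}
  ]
}}

```text
time: 14.0
eef_pos: [0.6894, -0.0641, 0.0799]
eef_rot: [0.707, 0.707, 0.002, 0.003]
force: [-1.6, 5.3, 1.1]
finger_gap: 0.002
```

```bash
python3 jaw.py 13 scene
```

```text
14.0 [ 0.68944394 -0.06405738  0.079903  ] [-1.56905607  5.27567422  1.06570508]
scene slide 0.6 41 [-0.0894 -0.0833 -0.0758]
scene slide 0.615 36 [-0.0891 -0.081  -0.0759]
scene fix 105 [-0.1574 -0.1481 -0.1416]
scene bottle 430 [ 0.6361 -0.1172]
```

At 5.3 N (about 3.8 N on the bottle, so roughly 0.02 rad of cocking) the bottle has stopped against the fixed jaw. I'll back off and lift.

Emit:
{"op": "drive_tool", "data": {
  "motion": [
    {"translation":[3,0,0],"angular":[0,0,0],"gripper":1},
    {"translation":[10,0,0],"angular":[0,0,0],"gripper":1},
    {"translation":[15,0,0],"angular":[0,0,0],"gripper":1},
    {"translation":[15,0,-20],"angular":[0,0,0],"gripper":1},
    {"translation":[25,0,-55],"angular":[0,0,0],"gripper":1},
    {"translation":[40,-25,-80],"angular":[0,0,0],"gripper":0.5},
    {"translation":[56,-49,-80],"angular":[0,0,0],"gripper":0.3},
    {"translation":[56,-49,-80],"angular":[0,0,0],"gripper":0.3}
  ]
}}

```text
time: 14.85
eef_pos: [0.6383, -0.0058, 0.1606]
eef_rot: [0.707, 0.707, 0.002, 0.003]
force: [-0.4, 0.0, -0.2]
finger_gap: 0.505
```

```bash
python3 jaw.py 14 scene side wrist; python3 - <<'E'
from h import *
for n in ["s_14","w_14"]:
    im,*_=load(n);P,C,U=cloud(*load(n)); C=C.astype(int)
    o=(C[:,0]>150)&(C[:,2]<80)&(P[:,0]>.6)&(P[:,0]<.68)&(abs(P[:,1])<.05)&(P[:,2]>.06)&(P[:,2]<.075)
    if o.sum()>10: print(n,o.sum(),cv2.minAreaRect((P[o][:,:2]*1000).astype(np.float32)))
E
```

```text
14.85 [ 0.63827499 -0.00581621  0.1605718 ] [-0.40527615  0.01717382 -0.19482019]
scene slide 0.6 42 [-0.0895 -0.0828 -0.0749]
scene slide 0.615 39 [-0.0886 -0.082  -0.076 ]
scene fix 106 [-0.1575 -0.1479 -0.1421]
scene bottle 429 [ 0.636  -0.1171]
side slide 0.6 19 [-0.0885 -0.0837 -0.076 ]
side post 65 [[0.6813, -0.0946, 0.0454], [0.6975, -0.0783, 0.0599]]
side bottle 124 [ 0.6387 -0.1162]
wrist slide 0.6 209 [-0.0982 -0.0831 -0.0761]
wrist slide 0.615 395 [-0.0972 -0.0839 -0.0764]
wrist slide 0.63 386 [-0.092  -0.0841 -0.0765]
wrist post 169 [[0.6803, -0.0854, 0.0455], [0.6914, -0.0745, 0.0598]]
wrist bottle 1215 [ 0.6374 -0.1186]
s_14 31 ((640.9134521484375, -7.921092987060547), (35.01613998413086, 8.729440689086914), 88.89143371582031)
w_14 667 ((640.8790283203125, -8.294967651367188), (38.665626525878906, 10.668911933898926), 89.51033782958984)
```

View pics/w_14.png

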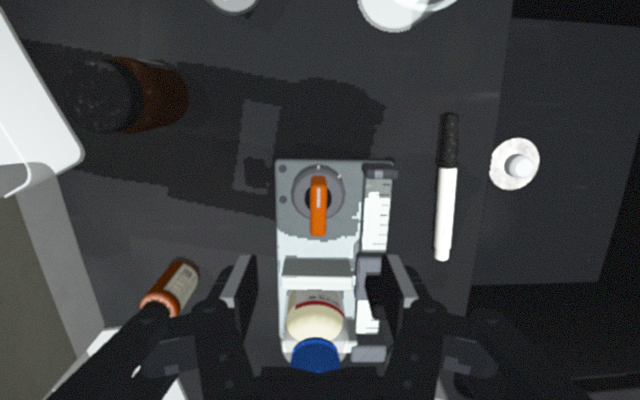

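The jaw is square on the bottle, whose body shows at (318,320). The key's bar at (318,207) is at rest, centred at (0.641, -0.0083). I'll descend onto the key.

Emit:
{"op": "drive_tool", "data": {
  "motion": [
    {"translation":[-2.5,2.5,20],"angular":[0,0,0],"gripper":0.3},
    {"translation":[-2.5,2.5,50],"angular":[0,0,0],"gripper":0.3},
    {"translation":[-2.5,2.5,80],"angular":[0,0,0],"gripper":0.3},
    {"translation":[-2.5,2.5,98],"angular":[0,0,0],"gripper":0.3},
    {"translation":[-2.5,2.5,104],"angular":[0,0,0],"gripper":0.3},
    {"translation":[-2.5,2.5,104],"angular":[0,0,0],"gripper":0.3},
    {"translation":[-2.5,2.5,104],"angular":[0,0,0],"gripper":0.5},
    {"translation":[-2.5,2.5,104],"angular":[0,0,0],"gripper":0.7}
  ]
}}

```text
time: 15.8
eef_pos: [0.6443, -0.011, 0.0568]
eef_rot: [0.707, 0.707, 0.002, 0.004]
force: [-0.6, -1.0, 0.2]
finger_gap: 0.37
```

Emit:
{"op": "drive_tool", "data": {
  "motion": [
    {"translation":[0,0,0],"angular":[0,0,0],"gripper":1},
    {"translation":[0,0,0],"angular":[0,0,0],"gripper":1},
    {"translation":[0,0,0],"angular":[0,0,0],"gripper":1},
    {"translation":[0,0,0],"angular":[0,0,0],"gripper":1},
    {"translation":[0,0,0],"angular":[0,0,0],"gripper":1},
    {"translation":[0,0,0],"angular":[0,0,0],"gripper":1},
    {"translation":[0,0,0],"angular":[0,0,0],"gripper":1},
    {"translation":[0,0,0],"angular":[0,0,0],"gripper":1}
  ]
}}

```text
time: 16.6
eef_pos: [0.6407, -0.011, 0.0575]
eef_rot: [0.707, 0.707, -0.001, 0.0]
force: [-24.2, -2.4, 16.2]
finger_gap: 0.121
```

Emit:
{"op": "drive_tool", "data": {
  "motion": [
    {"translation":[0,0,0],"angular":[0,0,0],"gripper":1},
    {"translation":[0,0,0],"angular":[0,0,6],"gripper":1},
    {"translation":[0,-0.5,0],"angular":[0,0,14],"gripper":1},
    {"translation":[0,-0.7,0],"angular":[0,0,22],"gripper":1},
    {"translation":[0.2,-1,0],"angular":[0,0,30],"gripper":1},
    {"translation":[0.4,-1.2,0],"angular":[0,0,37],"gripper":1},
    {"translation":[0.5,-1.5,0],"angular":[0,0,42],"gripper":1},
    {"translation":[0.5,-1.5,0],"angular":[0,0,44],"gripper":1}
  ]
}}

```text
time: 17.4
eef_pos: [0.6383, -0.0103, 0.0577]
eef_rot: [0.921, 0.389, -0.002, 0.0]
force: [-5.6, 0.9, 1.4]
finger_gap: 0.125
```

```bash
python3 - <<'E'
from h import *
s=env.sense();print(s["time"],s["eef_pos"],s["force"],s["ft_torque"],s["finger_gap"],R.from_quat(s["eef_rot"]).as_matrix()[:,0])
im,*_=shot("scene","s15");im2,*_=shot("wrist","w15")
cv2.imwrite("pics/c15.png",cv2.resize(im[160:310,310:460],(500,500))[:,:,::-1])
P,C,U=cloud(*load("s15")); C=C.astype(int)
o=(C[:,0]>150)&(C[:,2]<80)&(P[:,0]>.6)&(P[:,0]<.68)&(abs(P[:,1])<.05)&(P[:,2]>.03)&(P[:,2]<.075)
print(o.sum(), cv2.minAreaRect((P[o][:,:2]*1000).astype(np.float32)) if o.sum()>5 else 0)
E
```

```text
17.4 [ 0.63825485 -0.01030317  0.05767699] [-5.63277396  0.86936166  1.3502966 ] [0.13127279 0.98113205 0.06383636] 0.12456221678147443 [ 0.69672705  0.71732158 -0.00460109]
13 ((632.4220581054688, -16.696941375732422), (17.92975616455078, 5.091579914093018), 41.813751220703125)
```

View pics/c15.png

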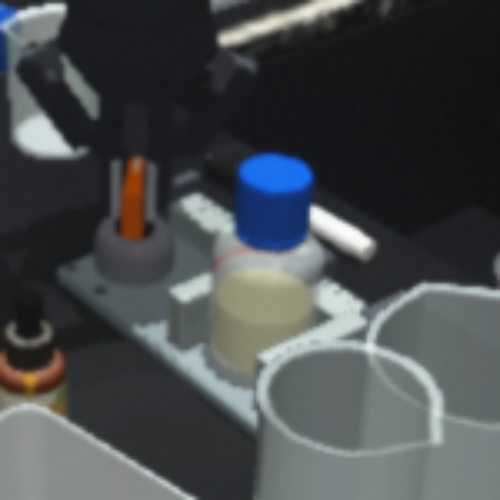

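View pics/w15.png

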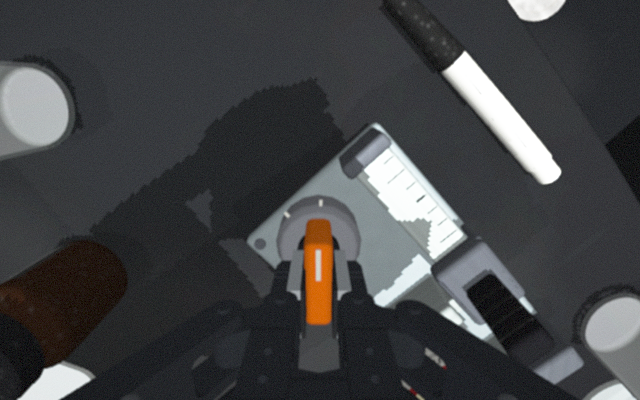

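The key is turned about 44° with the pads: it lies along the fingers in the wrist view at (320,270), and the plate appears rotated. One small extra turn will reach the stop, then I'll hold and open.

Emit:
{"op": "drive_tool", "data": {
  "motion": [
    {"translation":[0,0,0],"angular":[0,0,1],"gripper":1},
    {"translation":[0,0,0],"angular":[0,0,2],"gripper":1},
    {"translation":[0,0,0],"angular":[0,0,2],"gripper":1},
    {"translation":[0,0,0],"angular":[0,0,2],"gripper":1},
    {"translation":[0,0,0],"angular":[0,0,1],"gripper":0.7},
    {"translation":[0,0,0],"angular":[0,0,1],"gripper":0.4},
    {"translation":[0,0,0],"angular":[0,0,1],"gripper":0.3},
    {"translation":[0,0,0],"angular":[0,0,1],"gripper":0.3}
  ]
}}

```text
time: 18.3
eef_pos: [0.6384, -0.0104, 0.0579]
eef_rot: [0.924, 0.382, -0.002, 0.0]
force: [0.3, -0.0, -0.0]
finger_gap: 0.699
```

Emit:
{"op": "drive_tool", "data": {
  "motion": [
    {"translation":[0,0,0],"angular":[0,0,0],"gripper":0.3},
    {"translation":[0,0,-10],"angular":[0,0,0],"gripper":0.3},
    {"translation":[0,0,-25],"angular":[0,0,0],"gripper":0.3},
    {"translation":[0,0,-50],"angular":[0,0,0],"gripper":0.3},
    {"translation":[0,0,-90],"angular":[0,0,0],"gripper":0.3},
    {"translation":[0,0,-130],"angular":[0,0,0],"gripper":0.3},
    {"translation":[0,0,-150],"angular":[0,0,0],"gripper":0.3},
    {"translation":[0,0,-150],"angular":[0,0,0],"gripper":0.3}
  ]
}}

```text
time: 19.1
eef_pos: [0.6402, -0.0102, 0.213]
eef_rot: [0.924, 0.382, 0.001, 0.003]
force: [0.3, 0.0, 0.0]
finger_gap: 0.7
```

```bash
python3 jaw.py 16 scene side wrist; python3 - <<'E'
from tilt import *
for n in ["s_16","w_16"]:
    P,C,U=cloud(*load(n)); C=C.astype(int)
    o=(C[:,0]>150)&(C[:,2]<80)&(P[:,0]>.6)&(P[:,0]<.68)&(abs(P[:,1])<.05)&(P[:,2]>.06)&(P[:,2]<.075)
    if o.sum()>10: print(n,o.sum(),cv2.minAreaRect((P[o][:,:2]*1000).astype(np.float32)))
tilt(["s_16"],.637,-.117,.01)
im=load("s_16")[0]; cv2.imwrite("pics/c16.png",cv2.resize(im[160:310,230:480],(800,480))[:,:,::-1])
E
```

```text
19.1 [ 0.64016304 -0.01016495  0.21298221] [0.27297931 0.03868572 0.02241839]
scene slide 0.6 43 [-0.0895 -0.084  -0.0761]
scene slide 0.615 39 [-0.0889 -0.0805 -0.0755]
scene fix 105 [-0.1576 -0.1481 -0.1423]
scene bottle 425 [ 0.6361 -0.1171]
side slide 0.6 19 [-0.0907 -0.0833 -0.0753]
side post 65 [[0.6813, -0.0946, 0.0452], [0.6971, -0.0785, 0.0594]]
side bottle 122 [ 0.6389 -0.1163]
wrist slide 0.6 136 [-0.0896 -0.0827 -0.076 ]
wrist slide 0.615 283 [-0.094  -0.0834 -0.0761]
wrist slide 0.63 307 [-0.0915 -0.0838 -0.0769]
wrist post 125 [[0.681, -0.0774, 0.0453], [0.6979, -0.0747, 0.0597]]
wrist bottle 777 [ 0.6375 -0.1185]
s_16 32 ((640.4949340820312, -8.547285079956055), (35.91781234741211, 8.739270210266113), 88.69062042236328)
w_16 502 ((640.677001953125, -8.473657608032227), (38.83823776245117, 11.447535514831543), 89.17611694335938)
s_16 0.02 0.035 39 [ 0.6417 -0.0915]
s_16 0.035 0.05 20 [ 0.6355 -0.1067]
s_16 0.05 0.065 110 [ 0.6389 -0.1163]
s_16 0.065 0.078 235 [ 0.6395 -0.1133]
s_16 0.09 0.11 166 [ 0.6395 -0.1165]
```

View pics/w_16.png

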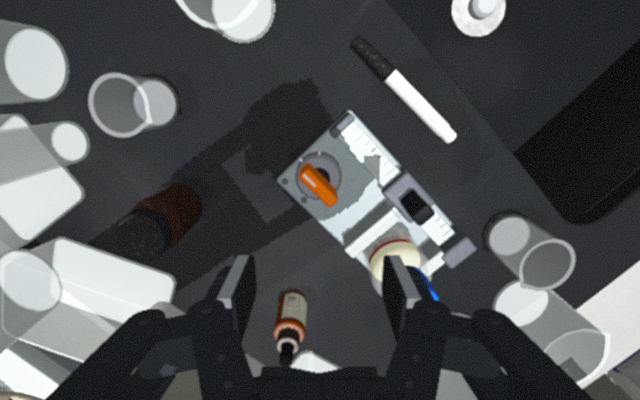

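View pics/c16.png

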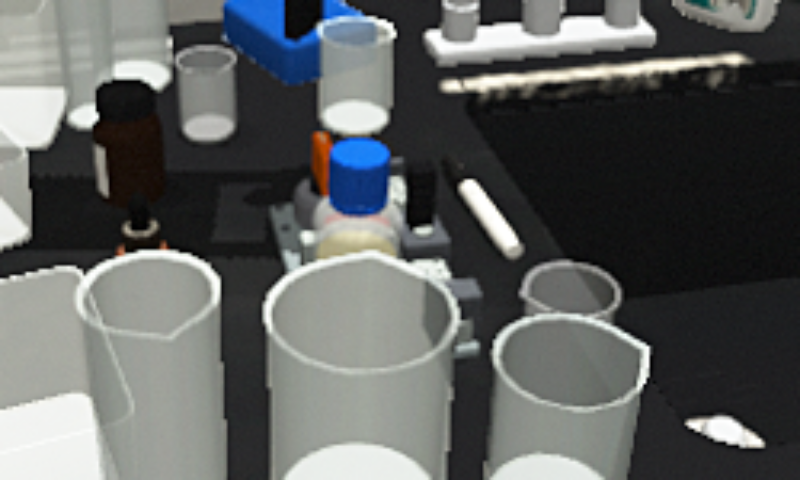

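The key is back along the gauge's axis (bar at (318,185) in the wrist view), the jaw is against the upright bottle, the bystanders look undisturbed and the gripper is clear. I'm handing in.

```bash
python3 -c "
from rig import env
print(env.hand_in())"
```

```text
the job is handed in; nothing more can be done
None
```

The bottle is measured and the job is handed in at about 19 s of the 69 s allowed. No verdict was reported, so success is judged only from my own checks below.

- **Placing:** I carried the bottle by its cap into the gap between the jaws. The gap was already about 66 mm, so I didn't need to open the jaw first.
- **Closing:** I pushed the jaw in by its thumb post in small steps. I stopped at about 5.3 N, when the bottle no longer moved with it. From the given spring rate, that is about 0.02 rad of cocking while pushing.
- **Key:** I gripped the key, turned it about 44° (0.77 rad) clockwise plus a little more towards its stop, then opened the fingers. It sprang back.

**Last checks:**
- **Jaw:** the gap is about 56 mm and the jaw looks square.
- **Bottle:** it stands at about (0.637, -0.117), roughly 17 mm to the +y side of the gauge's middle line. It looks upright in the pictures.
- **Key:** it is within about 0.02 rad of rest.
- **Bystanders:** the jar, dropper bottle and beaker look undisturbed. I judged this by eye and did not measure them again.
- **Gripper:** it is lifted clear, with no force on the wrist.

**Disagreements and slips:**
- The cameras differ by 2–3 mm on the bottle's position, and they were also up to 3 mm off the tool position.
- Gripping the key slightly off-centre briefly gave about 24 N of sideways force, which was gone once I let go.
- In the final check the side picture overwrote the scene picture, so the slice-by-slice tilt check ran on the side view. Its lower slices were blocked by a glass and unusable. The upper slices agreed to within about 3 mm.

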